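# Pump the red ratchet jack level with the support stand

### The arm

A 6-joint arm with a two-finger parallel gripper is mounted at the origin on the work surface. World frame = base frame: x ahead of the robot, y to its left, z up, the work surface at z = 0. Lengths are in m, angles in degrees, forces in N, time in s.
With the tool pointing down it reaches from about 0.325 to 0.85 m from the base axis. Payload 15.5 kg.
Tool frame: the origin (TCP) lies midway between the tips of the shut fingers; the grasp point (between the pads) lies 19 mm behind it; y points along the fingers, x is the direction in which the jaws open and shut, and the axes are right-handed (so a half turn about y gives the same grasp; the last joint's range is limited). The gripper opens to 91 mm and grips with 3 to 60 N. Pads are 32 mm wide; open, the fingers measure 118 mm over their backs; the gripper's body (76 mm by 178 mm) begins 60 mm behind the grasp point.
Start: joints at [61.163, 28.281, 77.091, -0, 74.628, -5.472], TCP at [0.248, 0.574, 0.214] pointing down, gripper open.
Joint ranges: [-166.48, 166.48], [-47.26, 123.95], [12.59, 153.08], [-70.14, 250.14], [6.76, 159.57], [-176.63, 176.63]. Speed limits (degrees/s): [108.29, 108.29, 147.25, 172.46, 172.46, 172.46].

### API

Orientations are given as a 3x3 rotation matrix whose columns are the frame's x, y, z axes.
In Python, from bench import ctrl gives the robot as it stands. The module is installed in compiled form; this text tells all that it offers. Calls block until the motion is done:
- ctrl.goto(position, orientation): joint-space move of the TCP to a pose.
- ctrl.move_l(position, vel=0.15, ori=None, contact_N=None): straight line of the TCP; ori=None keeps the orientation; vel is the mean speed in m/s. With contact_N (N) it stops when the force on the tool has changed by that much, and returns True; else False.
- ctrl.movej(angles): joint-space move.
- ctrl.command_gripper(opening): opening from 0.0 (shut) to 1.0 (fully open); the grip force is fixed at half the most; returns when the fingers have stopped.
- ctrl.sleep(seconds).
- ctrl.ik(position, orientation): joint angles nearest the present ones, or None.
- ctrl.read_camera(name): name is "scene" or "top" or "wrist"; returns the picture (480x640x3 uint8, blue, green, red); there is no depth.
- ctrl.camera_params(name): a dict with "fx", "fy", "cx", "cy" (pixels), "pose" (4x4, takes a point from camera to world coordinates); the wrist camera has in their place "T_tool_cam" (4x4, takes a point from camera to tool coordinates, whose origin is the TCP and whose axes are the tool frame's). Camera axes: x right, y up, looking along -z (the intrinsics and any distortion apply to the point x, -y, -z); pixel columns grow to the right and rows downward; lengths in m; the calibration is good to about 2 mm. The wrist camera is an equidistant fisheye: a pixel r from the principal point sees the ray r / f radians off the axis. A picture is of the moment at which its call begins: read the wrist's pose just before it. camera_params takes no time and is no camera call.
A pose or a line that the arm cannot do raises ctrl.MotionError and nothing moves.
- ctrl.sign_off(): hands the job in, once; it reports no verdict.
Readings, each from a call of its own:
- ctrl.current_t(): time.
- ctrl.current_q(): joint angles.
- ctrl.current_dq(): joint speeds.
- ctrl.current_effort(): joint torques, N m.
- ctrl.current_tool_pos(): TCP position.
- ctrl.current_eef_rot(): TCP orientation.
- ctrl.current_contact_force(): force on the tool from outside, world axes, zero at the start.
- ctrl.current_wrist_torque(): the same for the moment, N m.
- ctrl.current_grip_width(): opening from 0.0 (shut) to 1.0 (fully open).
Only numpy, scipy, OpenCV 4.12 (cv2) and the standard library are available. Lean on these libraries where they do the work, as an engineer would, in place of code of your own. Each camera call takes 0.05 s, during which the arm holds its last target. There are 200 camera calls.

### The job

A car door is to be laid level across the red jack and the yellow stand. Pump the pad of the red lever with full strokes, letting it spring right back up each time, until the red jack's saddle is as level with the top of the yellow stand as its teeth allow, then let go. Raise it by its lever only, without touching the saddle, and do not pump the blue jack.

Things in the scene. Friction and masses are not known exactly. Their poses are not given: they have to be found in the camera images.
- red_pad (a point): Where to press: top centre of the red square pad (44 x 44 mm) on the free end of the red jack's lever. Up, it is about 141 mm above the bench; a full stroke straight down to the hard stop lowers it 55 mm, shifting it sideways by up to 6 mm, with a tilt of 13 degrees one way to 13 the other. Takes 5 to 12 N; a spring lifts it again in under half a second when let go.
- red_lever (a joint): Angle of the red lever: 0 up, 0.46 rad at the lower stop; pivot 100 mm above the bench, 120 mm from the pad, on the saddle's side. Each full stroke (right down to the stop, then right up) raises the saddle by one tooth, 16 mm (the first by 11 to 15 mm). Pressing longer does no more, and nothing lowers the saddle again.
- red_saddle: Red jack's saddle: 60 x 60 mm black rubber pad on a red plate, on an upright toothed steel bar in a grey frame bolted to the bench. Origin: centre of its top face, 150 to 153 mm above the bench at first; z up, x level, pointing from the lever's pad to the saddle, 181 mm apart level. It rises up to 115 mm and stays there. Not to be touched.
- stand_top (a point): Centre of the flat top (70 x 70 mm yellow plate) of the yellow support stand with a round steel post, bolted down on the bench beyond the jacks. Its height above the bench, 200 to 246 mm, is the height that the top of the red saddle is to reach, about three to six teeth up.
- blue_saddle: Saddle of the blue jack, which is the same as the red jack but for its blue lever and blue plate. Origin: centre of its top face. Leave it at its height.
Things that resemble listed ones, but are neither listed nor needed, are in the scene too. Of the things that look like the part that bears stand_top, the smallest one is meant.

How it is judged (in metres and radians):
On the way:
1. the red lever has been pressed down (value of joint red_lever above 0.3 rad), for 0.02 s.
At the end, for the whole second after the job is handed in: The top of the red saddle stands within 12 mm of the height of the yellow stand's top, at rest, with the red lever let go and sprung back up (z of red_saddle in the frame of stand_top between -0.012 and 0.012 m and value of joint red_lever below 0.1 rad and linear speed of red_saddle below 0.01 m/s); the robot touches nothing.
It fails at once if the robot touched the red saddle or its toothed bar (over 2 N) (contact force between any of the fingers, the arm and red_saddle above 2 N).
It fails at once if the blue saddle was raised by more than 8 mm (distance of blue_saddle from where it was at the start of the episode above 0.008 m).
It also fails if it takes over 45 s, if anything falls off the work surface, if the arm or the gripper's body presses on something with over 40 N, if the wrist force passes 120 N, or if a joint passes its speed limit or range.

## Working session

There is one attempt and no reset: what is moved stays moved. The work goes in short steps, each a Python script; the robot and the scene stay as the last script left them, time stands still between calls to the robot, and variables do not carry over. Pictures are saved under pics/ and viewed, about 8 in all and at most 12, crops included, and the job is handed in when it is done.

```bash
mkdir -p pics; python3 - <<'E'
from bench import ctrl
import cv2,numpy as np
for n in("scene","top"):
    im=ctrl.read_camera(n);cv2.imwrite(f"pics/{n}0.png",im)
    p=ctrl.camera_params(n);print(n,{k:(np.round(v,4).tolist() if not isinstance(v,str) else v) for k,v in p.items()})
cv2.imwrite("pics/wrist0.png",ctrl.read_camera("wrist"))
p=ctrl.camera_params("wrist");print(p)
print(ctrl.current_t(),ctrl.current_eef_rot())
E
```

```text
scene {'fx': 552.6536, 'fy': 552.6536, 'cx': 315.3052, 'cy': 238.0328, 'pose': [[-0.0379, -0.5897, 0.8067, 1.4854], [0.999, -0.0033, 0.0445, 0.0952], [-0.0236, 0.8076, 0.5893, 0.7896], [0.0, 0.0, 0.0, 1.0]]}
top {'fx': 610.4333, 'fy': 610.4333, 'cx': 320.6583, 'cy': 230.5123, 'pose': [[-0.003, 0.9804, -0.197, 0.3374], [-1.0, -0.0023, 0.0033, 0.0563], [0.0028, 0.197, 0.9804, 1.4871], [0.0, 0.0, 0.0, 1.0]]}
{'fx': 371.64829954431775, 'fy': 371.64829954431775, 'cx': 314.70624787837454, 'cy': 238.35165745619497, 'T_tool_cam': array([[ 9.99999773e-01, -5.49419059e-04, -3.89480266e-04,
        -8.98188788e-04],
       [-2.35498984e-04,  2.56538258e-01, -9.66534048e-01,
        -1.69864889e-01],
       [ 6.30948816e-04,  9.66533921e-01,  2.56538070e-01,
         7.20084781e-02],
       [ 0.00000000e+00,  0.00000000e+00,  0.00000000e+00,
         1.00000000e+00]])}
0.15 [[ 3.96615641e-01 -4.44750767e-04 -9.17984660e-01]
 [ 9.17984276e-01 -8.42526263e-04  3.96615883e-01]
 [-9.49821403e-04 -9.99999546e-01  7.41151171e-05]]
```

View pics/scene0.png

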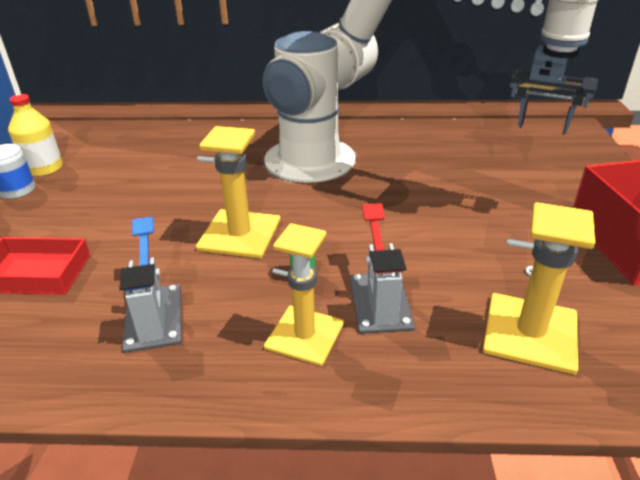

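View pics/top0.png

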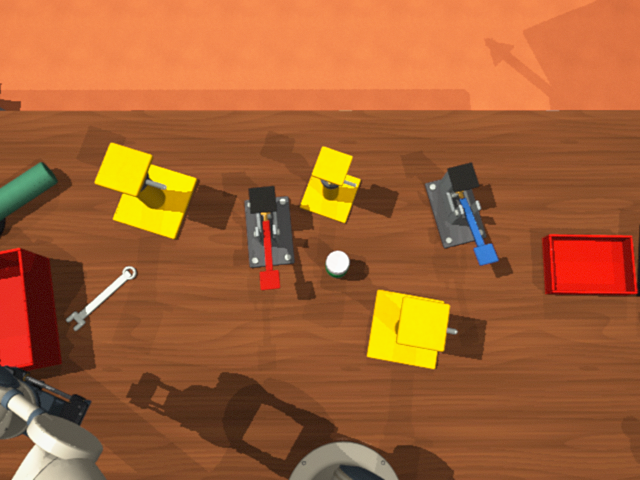

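The scene picture shows the red jack (pad 373,212; saddle 387,261) and the smallest yellow stand between the jacks (plate 300,240). In the top picture the red pad is at 269,280, the red saddle at 262,198 and the small stand's plate at 332,165. I'll zoom in to get the corners.

```bash
python3 - <<'E'
import cv2,numpy as np
s=cv2.imread("pics/scene0.png")[195:280,265:425];t=cv2.imread("pics/top0.png")[140:300,240:370]
a=cv2.resize(s,None,fx=5,fy=5,interpolation=cv2.INTER_CUBIC);cv2.imwrite("pics/c1.png",a)
b=cv2.resize(t[:75],None,fx=6,fy=6,interpolation=cv2.INTER_CUBIC);cv2.imwrite("pics/c2.png",b)
for n in("scene","top"):
    im=cv2.imread(f"pics/{n}0.png");h=cv2.cvtColor(im,cv2.COLOR_BGR2HSV)
    for nm,m in(("yel",(abs(h[...,0].astype(int)-27)<7)&(h[...,1]>150)),("red",((h[...,0]<4)|(h[...,0]>176))&(h[...,1]>200)&(h[...,2]>90)),("blk",(h[...,2]<50))):
        k,l,st,c=cv2.connectedComponentsWithStats(m.astype(np.uint8))
        print(n,nm,[(st[i].tolist(),c[i].round(1).tolist()) for i in range(1,k) if 80<st[i][4]<6000])
for q in((300,240),(304,330)):print(cv2.imread("pics/scene0.png")[q[1],q[0]])
for q in((332,162),(325,203),(347,205)):print(cv2.imread("pics/top0.png")[q[1],q[0]])
E
```

```text
scene yel [([9, 104, 43, 39, 617], [28.4, 127.7]), ([200, 126, 55, 28, 321], [226.9, 143.3]), ([31, 158, 31, 18, 235], [47.1, 168.7]), ([196, 172, 84, 86, 2243], [236.4, 218.8]), ([532, 202, 63, 46, 550], [561.4, 232.7]), ([274, 223, 52, 35, 255], [298.9, 244.4]), ([484, 261, 94, 113, 3764], [534.2, 316.7]), ([264, 290, 79, 75, 1576], [300.4, 323.8])]
scene red []
scene blk [([553, 84, 41, 21, 233], [574.2, 92.8])]
top yel [([95, 143, 102, 96, 5578], [145.2, 190.6]), ([300, 146, 61, 77, 2770], [330.6, 186.0]), ([367, 290, 83, 79, 5048], [407.8, 328.8])]
top red [([260, 221, 20, 69, 656], [268.4, 263.1]), ([542, 234, 96, 61, 5221], [589.0, 264.9]), ([0, 248, 34, 120, 3071], [14.1, 314.8])]
top blk [([449, 164, 30, 28, 567], [462.8, 177.5]), ([250, 187, 27, 26, 560], [262.3, 199.6]), ([636, 243, 4, 53, 85], [638.6, 273.4]), ([0, 366, 90, 59, 1281], [48.1, 396.7]), ([340, 465, 43, 15, 262], [359.3, 472.0])]
[118 253 255]
[ 62 165 211]
[  0 236 251]
[  0 230 251]
[  0 239 251]
```

View pics/c1.png

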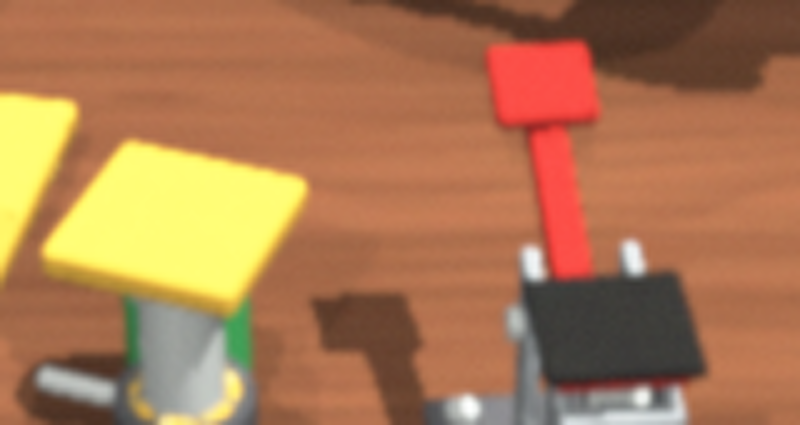

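View pics/c2.png

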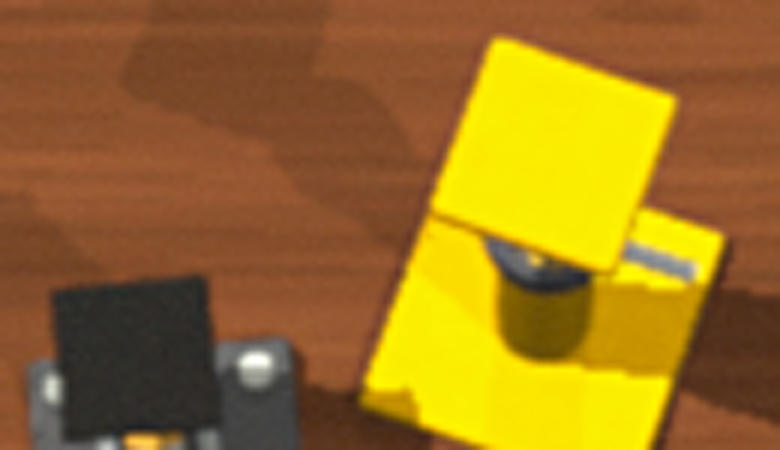

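Crop corners: the stand plate in scene is (128,142),(306,180),(235,298),(44,250) and in top (494,36),(678,98),(610,270),(434,208). Saddle and pad corners read the same way.

```bash
cat >h.py <<'E'
from bench import ctrl
import cv2,numpy as np
def ray(n,u,v):
    p=ctrl.camera_params(n);P=np.array(p["pose"])
    d=P[:3,:3]@np.array([(u-p["cx"])/p["fx"],-(v-p["cy"])/p["fy"],-1]);return P[:3,3],d/np.linalg.norm(d)
def tri(a,b):
    (o,d),(q,e)=ray("scene",*a),ray("top",*b)
    s=np.linalg.lstsq(np.c_[d,-e],q-o,rcond=None)[0];A,B=o+s[0]*d,q+s[1]*e
    return (A+B)/2,np.linalg.norm(A-B)
def plane(n,uv,z):
    o,d=ray(n,*uv);return o+d*(z-o[2])/d[2]
def uncrop(c,f,o): return (np.array(c,float)+.5)/f-.5+o
E
python3 - <<'E'
from h import *
S=uncrop([(128,142),(306,180),(235,298),(44,250)],5,(265,195)); T=uncrop([(434,208),(494,36),(678,98),(610,270)],6,(240,140))
# order: scene looks from +x toward robot; match by world rough
def rep(nm,S,T):
    best=min((np.roll(T,k,0) for k in range(4)),key=lambda t:sum(tri(a,b)[1] for a,b in zip(S,t)))
    P=[tri(a,b) for a,b in zip(S,best)];X=np.array([p[0] for p in P])
    print(nm,X.round(4).tolist(),"gap",[round(p[1],4) for p in P],"c",X.mean(0).round(4),"edges",np.linalg.norm(X-np.roll(X,1,0),axis=1).round(4));return X
rep("stand",S,T)
rep("saddle",uncrop([(522,282),(678,272),(706,372),(550,380)],5,(265,195)),uncrop([(52,290),(204,277),(219,424),(64,440)],6,(240,140)))
im=cv2.imread("pics/top0.png");h=cv2.cvtColor(im,cv2.COLOR_BGR2HSV)
m=(((h[...,0]<5)|(h[...,0]>175))&(h[...,1]>180)&(h[...,2]>90)).astype(np.uint8);m[:,:240]=0;m[:,300:]=0
m=cv2.morphologyEx(m,cv2.MORPH_OPEN,np.ones((11,11)));r=cv2.minAreaRect(cv2.findContours(m,0,1)[0][0]);print(r)
ps=uncrop([(488,46),(585,42),(598,118),(505,124)],5,(265,195)).mean(0)
print(tri(ps,r[0]),plane("scene",ps,.141),plane("top",r[0],.141))
E
```

```text
stand [[0.6873, 0.008, 0.2392], [0.7102, 0.0706, 0.2392], [0.7746, 0.049, 0.2377], [0.7507, -0.0161, 0.2391]] gap [np.float64(0.0005), np.float64(0.0006), np.float64(0.0003), np.float64(0.001)] c [0.7307 0.0279 0.2388] edges [0.0678 0.0667 0.0679 0.0694]
saddle [[0.6525, 0.151, 0.1513], [0.6464, 0.2096, 0.1517], [0.7048, 0.215, 0.1506], [0.7098, 0.1581, 0.1505]] gap [np.float64(0.0016), np.float64(0.0003), np.float64(0.0009), np.float64(0.0002)] c [0.6784 0.1834 0.151 ] edges [0.0577 0.0588 0.0586 0.0571]
((269.0, 279.0), (18.0, 18.0), 90.0)
(array([0.49883049, 0.16632479, 0.140374  ]), np.float64(0.0003810522682340113)) [0.49980284 0.16606484 0.141     ] [0.49876054 0.1664647  0.141     ]
```

Stand top is at z≈0.239 and the saddle at 0.151, so 88 mm of rise is needed. That should take 6 strokes (11–15 + 5·16 = 91–95 mm), where 5 would fall short. I'll do the first stroke and measure it.

```bash
cat >>h.py <<'E'
PAD=np.array([.4988,.1664]);D=np.array([.9955,.0948])
R=np.array([[-D[1],0,-D[0]],[D[0],0,-D[1]],[0,-1,0]])
def at(z): return [PAD[0],PAD[1],z]
def stroke():
    ctrl.move_l(at(.150),vel=.15)
    hit=ctrl.move_l(at(.076),vel=.07,contact_N=22)
    ctrl.sleep(.1);print("hit",hit,"z",round(ctrl.current_tool_pos()[2],4),"F",np.round(ctrl.current_contact_force(),1),end=" ")
    ctrl.move_l(at(.165),vel=.2);ctrl.sleep(.6);print("t",round(ctrl.current_t(),2),np.round(ctrl.current_contact_force(),1))
E
python3 - <<'E'
from h import *
ctrl.command_gripper(0.0)
ctrl.goto(at(.25),R);ctrl.move_l(at(.165));print(ctrl.current_t(),ctrl.current_tool_pos())
stroke()
cv2.imwrite("pics/s1.png",cv2.resize(ctrl.read_camera("scene")[130:290,250:450],None,fx=3.5,fy=3.5,interpolation=cv2.INTER_CUBIC))
E
```

```text
3.9833 [0.49916194 0.16673301 0.16557165]
hit True z 0.0901 F [-7.1 -1.1 27.2] t 6.28 [-1.3  0.1 -0. ]
```

View pics/s1.png

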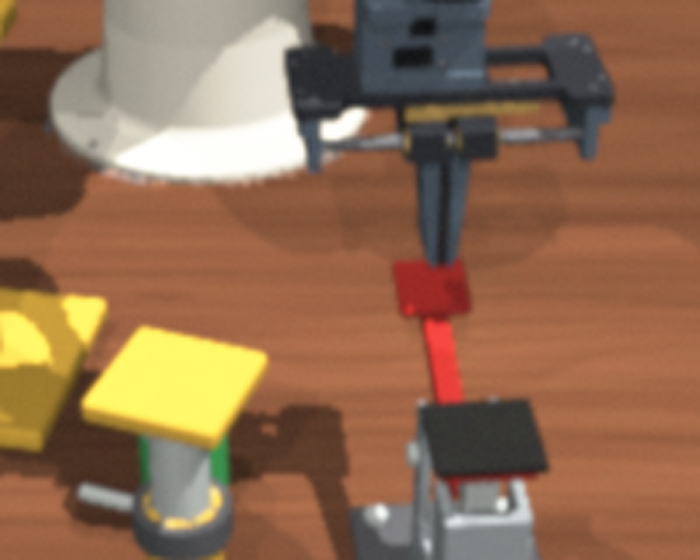

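The saddle rose, and the fingers stopped at z 0.090, which fits the hard stop once the pad's tilt is allowed for. Crop corners of the saddle are (422,412),(528,400),(547,468),(440,476). Four more strokes are certainly needed, so I'll do those and then measure.

```bash
python3 - <<'E'
from h import *
def hz(uv):
    o,d=ray("scene",*uv);c=np.array([.6784,.1834]);return (o+d*np.dot(c-o[:2],d[:2])/np.dot(d[:2],d[:2]))[2]
print("z before",hz(uncrop([(522,282),(678,272),(706,372),(550,380)],5,(265,195)).mean(0)),"after 1",hz(uncrop([(422,412),(528,400),(547,468),(440,476)],3.5,(250,130)).mean(0)))
for i in range(4): stroke()
a=cv2.resize(ctrl.read_camera("scene")[200:290,265:425],None,fx=5,fy=5,interpolation=cv2.INTER_CUBIC)
b=ctrl.read_camera("top");cv2.imwrite("pics/top5.png",b)
b=cv2.resize(b[135:215,235:365],None,fx=6,fy=6,interpolation=cv2.INTER_CUBIC)
cv2.imwrite("pics/s5.png",a);cv2.imwrite("pics/t5.png",b)
E
```

```text
z before 0.15046172581950812 after 1 0.16183646708287325
hit True z 0.0901 F [-6.7 -1.6 26.9] t 8.62 [ 0.5 -0.8 -0.3]
hit True z 0.0901 F [-6.4 -2.2 26.7] t 10.91 [-0.4 -0.4  0.6]
hit True z 0.0901 F [-7.1 -2.3 28.1] t 13.2 [ 0.8  0.7 -0.5]
hit True z 0.0901 F [-6.  -1.9 27.6] t 15.49 [-0.9  0.1  0.4]
```

View pics/s5.png

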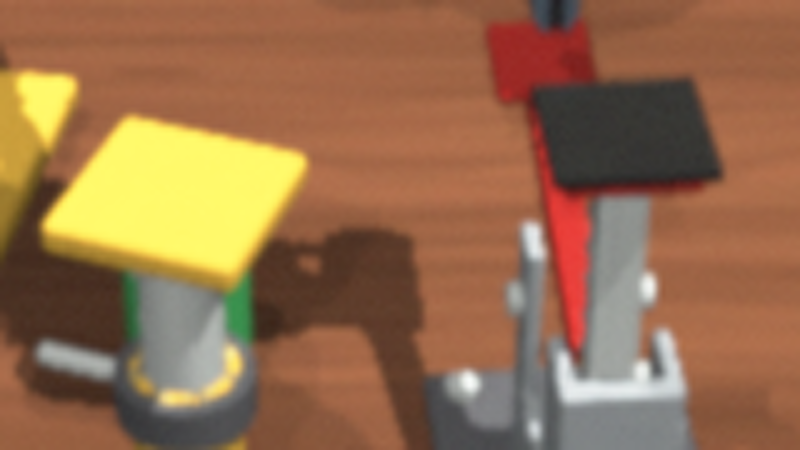

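View pics/t5.png

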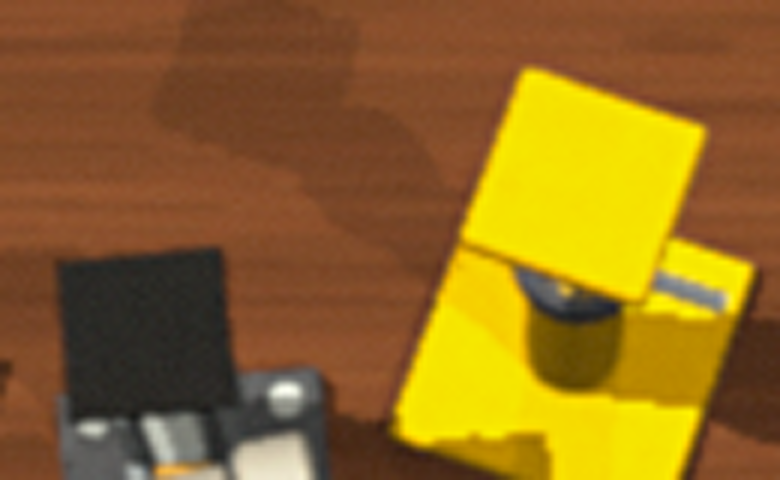

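The scene crop now shows saddle corners (533,90),(694,80),(721,178),(565,188). In the top crop they are (60,262),(219,249),(236,404),(74,417).

```bash
python3 - <<'E'
from h import *
S=uncrop([(533,90),(694,80),(721,178),(565,188)],5,(265,200));T=uncrop([(60,262),(219,249),(236,404),(74,417)],6,(235,135))
X=max(([tri(a,b) for a,b in zip(S,np.roll(T,k,0))] for k in range(4)),key=lambda P:-sum(p[1] for p in P))
P=np.array([p[0] for p in X]);print(P.round(4).tolist(),[round(p[1],4) for p in X],P.mean(0))
E
```

```text
[[0.6528, 0.1514, 0.2276], [0.6479, 0.2091, 0.2287], [0.7053, 0.2145, 0.2265], [0.7104, 0.1592, 0.2256]] [np.float64(0.0004), np.float64(0.0016), np.float64(0.0005), np.float64(0.0021)] [0.67910556 0.18354101 0.22710391]
```

After 5 strokes the saddle is at 0.227, 11.7 mm low. A sixth tooth puts it about 4 mm high, which is nearest.

```bash
python3 - <<'E'
from h import *
stroke()
ctrl.move_l(at(.22),vel=.15);ctrl.sleep(.3)
a=cv2.resize(ctrl.read_camera("scene")[190:285,265:425],None,fx=5,fy=5,interpolation=cv2.INTER_CUBIC)
cv2.imwrite("pics/s6.png",a);cv2.imwrite("pics/top6.png",ctrl.read_camera("top"));print(ctrl.current_t())
h=lambda n:cv2.cvtColor(cv2.imread(n),cv2.COLOR_BGR2HSV)[...,2]<50
for n in("top0","top5","top6"):
    k,l,st,c=cv2.connectedComponentsWithStats(h(f"pics/{n}.png").astype(np.uint8))
    print(n,[(st[i].tolist(),c[i].round(1).tolist()) for i in range(1,k) if 300<st[i][4]<900])
E
```

```text
hit True z 0.0901 F [-6.9 -1.3 27.3] t 17.88 [ 0.7  0.  -0.2]
18.8
top0 [([449, 164, 30, 28, 567], [462.8, 177.5]), ([250, 187, 27, 26, 560], [262.3, 199.6])]
top5 [([448, 163, 31, 29, 603], [462.8, 177.5]), ([245, 177, 30, 35, 700], [259.5, 191.0])]
top6 [([448, 163, 31, 28, 598], [462.9, 177.5]), ([244, 175, 30, 28, 687], [258.3, 188.6])]
```

View pics/s6.png

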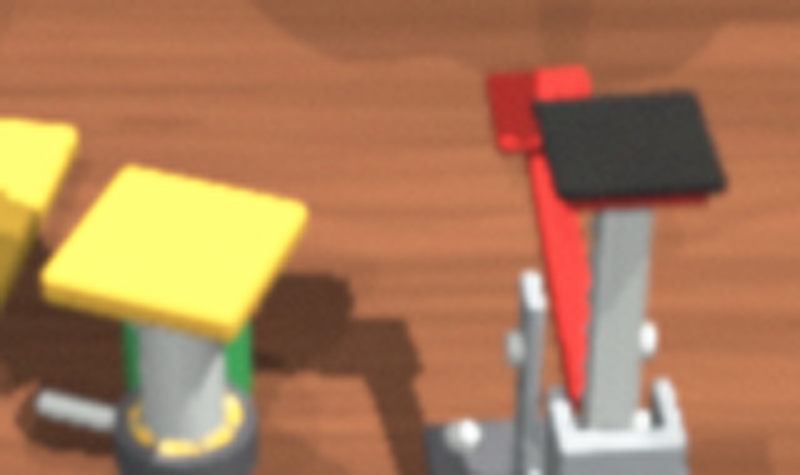

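The picture shows the pad back up (about 537,108) and the saddle one tooth higher (centre about 630,145 in the crop, 7.7 px up where 16 mm is about 7.1 px). The gripper is clear of everything and the blue saddle hasn't moved in the top view.

```bash
python3 -c "
from bench import ctrl
ctrl.sign_off()"
```

```text
the job is handed in; nothing more can be done
```

I pumped the red lever's pad six full strokes with the shut gripper, each down to the hard stop and let spring back, then backed clear and handed in at about 19 s. By my measurements the red saddle ends about 4 mm above the yellow stand's top, inside the 12 mm limit.

- **Heights:** The stand's top measured 0.239 m. The saddle measured 0.151 m at the start and 0.227 m after five strokes. It rose one more tooth (about 16 mm) on the sixth stroke, to about 0.243 m. I took that last height from the pixel shift in the scene view (7.7 px, against about 7.1 px expected per tooth), not from a full measurement across both cameras.
- **Strokes:** All six stopped at the same height (finger tips at z = 0.090 m, about 27 N).
- **Final checks:** The last picture shows the lever back up and the gripper clear. The blue saddle's position in the top view is unchanged to 0.1 px.

No check failed. The only slight disagreement was after stroke 1, where a one-camera estimate gave an 11.4 mm rise and the later two-camera measurement implied 12.1 mm. Both lie within the stated 11 to 15 mm.

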